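Rack four sawn tube spacers in order of height

ROBOT

A 6-joint arm with a two-finger parallel gripper is mounted at the origin on the work surface; the furniture and walls round the work are solid. World frame = base frame: x ahead of the robot, y to its left, z up, the work surface at z = 0. Lengths are in mm, angles in rad, forces in N, time in s.
With the tool pointing down it reaches from about 275 to 750 mm from the base axis. Payload 10.2 kg.
Tool frame: the origin (TCP) lies midway between the tips of the shut fingers; the grasp point (between the pads) lies 19 mm behind it; z points along the fingers, y is the line along which they close (so a half turn about z gives the same grasp; the last joint's range is limited). The gripper opens to 85 mm and grips with 20 to 120 N. Pads are 22 mm wide; open, the fingers measure 114 mm over their backs; the gripper's body (76 mm by 85 mm) begins 54 mm behind the grasp point. The pads swing forward as they close: fully open they stand 13 mm farther back than shut.
Start: joints at [-1.433, 0.313, 1.498, -0, 1.331, -0.223], TCP at [185.325, -491.208, 208.794] pointing down, gripper open.
Joint ranges: [-2.94, 2.94], [-0.97, 2.17], [0.19, 2.56], [-1.23, 4.37], [0.02, 3.11], [-2.88, 2.88]. Speed limits (rad/s): [2.39, 2.39, 3.01, 3.14, 3.14, 3.14].

INTERFACE

Orientations are given as a unit quaternion [w, x, y, z].
In Python, from rig import ctrl gives the robot as it stands.
- The arm moves only by the tool send_rows, never from a script. Its argument "targets" is a list of rows, each a list of 7 numbers: the closure, from -1 (fully open) to 1 (shut), so that 0 is half open, then the shift along the tool's x, y, z in m, then the turn, a rotation vector about the tool's x, y, z in rad. In form: [[claw, dx, dy, dz, ax, ay, az], ...]. A call has exactly 10 rows; each row shifts and turns the commanded pose from where the row before left it, along the tool's axes as they then stand; what a row does not reach is not made up. A row lasts 1/8 s, in which the tool goes at most 62.5 mm and 10.7 degrees, less where a joint would pass 70% of its speed; a pose out of reach is approached as far as the arm can. A call with a gripper value outside its range is refused whole. The fingers move at their own pace and stop on an object; "squeeze" is the grip in N (left out, the last holds). Time passes only in rows, so rows that do not move let the fingers close, or fill a call up. It gives the time, the measured TCP pose, the force, the opening and the grip force at its end, in the units of the state.
- ctrl.sense(): the state, without advancing time (a new reading comes with each control period).
- ctrl.capture(name): name is "scene" or "top" or "wrist"; returns a dict with "img" (480x640x3 uint8, red, green, blue), "camera_matrix" (3x3 intrinsics, pixels), "R" (3x3) and "t" (3): a world point X has camera coordinates R X + t. Camera axes: x right, y down, z forward; pixel columns grow to the right and rows downward; lengths in mm; the calibration is good to about 2 mm. A picture is of the moment at which its call begins. There is no depth.
- ctrl.finish_job(): hands the job in; it is judged then, once.
Trained networks look in a picture, given as the dict that the camera call returned (one of the last four; its "shot" number tells which), for a name from the list of things; names that differ only in an ending like _2 or _b are one class to them, and where a whole thing is asked for, a point or a joint stands for the part that bears it (a point fixed in the world has none). Each returns a list of dicts, best first, with "score" (0 to 1); they miss things now and then, are a little off and sometimes report something else, mostly with a low value. They report only what shows in the picture. A call takes as long as a camera call.
- ctrl.boxes_of(query, picture): "extent" ([left, top, width, height] in pixels, round what is visible of it).
- ctrl.landmark_of(query, picture): "point" ([column, row] in pixels: a listed point, or the origin of a listed thing).
The state is a dict: "time_s": time; "joints": joint angles; "dq": joint speeds; "tau": joint torques, N m; "eef_pos": TCP position; "ee_rot": TCP orientation; "force": force on the tool from outside, world axes, zero at the start; "wrist_torque": the same for the moment, N m; "grip_width": opening from 0.0 (shut) to 1.0 (fully open); "grip_force": force on a finger pad.
Only numpy, scipy, OpenCV 4.12 (cv2) and the standard library are available. Lean on these libraries where they do the work, as an engineer would, in place of code of your own. Each camera call takes 0.05 s, during which the arm holds its last target. There are 200 camera calls.

TASK

Put the four spacers sawn from square tube away in the wooden rack in order of height: the shortest in the bay next to the tall steel end plate, then ever taller ones, the tallest in the bay at the low end. Stand each one upright in the middle of its own bay, square to the rack.

Things in the scene. Friction and masses are not known exactly. Their poses are not given: they have to be found in the camera images.
- spacer_30: shortest of four spacers sawn from square steel tube, standing on end: 40 x 40 mm outside, 30 mm high, 4 mm wall, open at the top (the four are 30, 45, 60 and 75 mm high); origin at the centre of its underside, x and y square to its flat sides, z up. Loose, on the worktop at the start
- spacer_45: second shortest of four spacers sawn from square steel tube, standing on end: 40 x 40 mm outside, 45 mm high, 4 mm wall, open at the top (the four are 30, 45, 60 and 75 mm high); origin at the centre of its underside, x and y square to its flat sides, z up. Loose, on the worktop at the start
- spacer_60: second tallest of four spacers sawn from square steel tube, standing on end: 40 x 40 mm outside, 60 mm high, 4 mm wall, open at the top (the four are 30, 45, 60 and 75 mm high); origin at the centre of its underside, x and y square to its flat sides, z up. Loose, on the worktop at the start
- spacer_75: tallest of four spacers sawn from square steel tube, standing on end: 40 x 40 mm outside, 75 mm high, 4 mm wall, open at the top (the four are 30, 45, 60 and 75 mm high); origin at the centre of its underside, x and y square to its flat sides, z up. Loose, on the worktop at the start
- rack: fixed wooden strip 50 mm wide (x), 272 long (y), top at z = 15 mm; steel fins 3 mm thick across it at y = -130, -65, 0, 65, 130 mm, tops at z = 27 mm, part four bays centred at x = 0, y = -97.5, -32.5, 32.5, 97.5 mm, 62 mm clear. Bays are open to front and back (-x, +x): there fingers that close along the rack's x pass. Origin: middle, at worktop height, z up
- tall_end: tall steel end plate, 90 mm wide (x), 8 mm thick (y), 65 mm high, fixed upright at one end of the rack, at the rack's y = +140 or -140 mm; origin at the centre of its underside. It marks where the row begins
- low_end: low steel end plate, 50 mm wide, 8 mm thick, 15 mm high (level with the strip's top), fixed at the other end of the rack; origin at the centre of its underside

How it is judged:
By the outcome, as a careful person would: the job done as asked, in the order asked, and still so for the second after the job is handed in, with the robot touching nothing.
It also fails if it takes over 99 s, if anything falls off the work surface, if the arm or the gripper's body presses on something with over 40 N, if the wrist force passes 120 N, or if a joint passes its speed limit or range.

## Working session

There is one attempt and no reset: what is moved stays moved. The work goes in short steps, Python scripts to look and compute and a tool call to move; the robot and the scene stay as the last step left them, time stands still between calls to the robot, and variables do not carry over. Pictures are saved under pics/ and viewed, at most 14 in all, crops included, and the job is handed in when it is done.

Besides the shell and the picture viewer there is one more tool, called after "Request:" by a JSON object that holds its "method" and its "body", one argument or row to a line. send_rows: Moves the arm, as the interface text tells. Its arguments: {"type":"object","properties":{"targets":{"type":"array"},"squeeze":{"type":"number"}},"required":["targets"]}

```bash
ls; mkdir -p pics; python3 - <<'E'
from rig import ctrl
import cv2,pickle
s=ctrl.sense();print({k:s[k] for k in("time_s","eef_pos","ee_rot","grip_width")})
D={}
for n in("top","scene"):
    p=ctrl.capture(n);D[n]=p;cv2.imwrite(f"pics/{n}0.png",p["img"][:,:,::-1])
    for q in("spacer_30","spacer_45","spacer_60","spacer_75","rack","tall_end","low_end"):
        print(n,q,[(b["extent"],round(b["score"],2)) for b in ctrl.boxes_of(q,p)][:5],[(b["point"],round(b["score"],2)) for b in ctrl.landmark_of(q,p)][:5])
pickle.dump(D,open("d0.pkl","wb"))
E
```

```text
pics
{'time_s': 0.0, 'eef_pos': array([ 185.28232143, -490.89603678,  208.22602386]), 'ee_rot': array([-6.61383665e-04,  9.83770721e-01,  1.79428902e-01,  2.86546325e-05]), 'grip_width': 1.0008332728088014}
top spacer_30 [([146.5, 206.1, 28.6, 29.5], 0.89), ([380.6, 255.1, 25.4, 21.9], 0.61), ([429.9, 259.9, 23.9, 18.6], 0.56)] [([392.0, 266.5], 0.87), ([436.2, 270.5], 0.8), ([168.7, 219.6], 0.73), ([346.5, 276.1], 0.69)]
top spacer_45 [([146.5, 206.1, 28.6, 29.5], 0.89), ([380.6, 255.1, 25.4, 21.9], 0.61), ([429.9, 259.9, 23.9, 18.6], 0.56)] [([392.0, 266.5], 0.87), ([436.2, 270.5], 0.8), ([168.7, 219.6], 0.73), ([346.5, 276.1], 0.69)]
top spacer_60 [([146.5, 206.1, 28.6, 29.5], 0.89), ([380.6, 255.1, 25.4, 21.9], 0.61), ([429.9, 259.9, 23.9, 18.6], 0.56)] [([392.0, 266.5], 0.87), ([436.2, 270.5], 0.8), ([168.7, 219.6], 0.73), ([346.5, 276.1], 0.69)]
top spacer_75 [([146.5, 206.1, 28.6, 29.5], 0.89), ([380.6, 255.1, 25.4, 21.9], 0.61), ([429.9, 259.9, 23.9, 18.6], 0.56)] [([392.0, 266.5], 0.87), ([436.2, 270.5], 0.8), ([168.7, 219.6], 0.73), ([346.5, 276.1], 0.69)]
top rack [([353.1
[... 698 characters left out ...]
, 0.59)]
scene spacer_60 [([394.9, 173.9, 28.4, 24.2], 0.72), ([154.7, 314.9, 43.5, 49.9], 0.59), ([374.1, 189.7, 29.3, 29.2], 0.57), ([360.3, 222.5, 20.1, 12.5], 0.51)] [([367.6, 240.8], 0.77), ([181.8, 352.4], 0.73), ([384.2, 215.1], 0.59)]
scene spacer_75 [([394.9, 173.9, 28.4, 24.2], 0.72), ([154.7, 314.9, 43.5, 49.9], 0.59), ([374.1, 189.7, 29.3, 29.2], 0.57), ([360.3, 222.5, 20.1, 12.5], 0.51)] [([367.6, 240.8], 0.77), ([181.8, 352.4], 0.73), ([384.2, 215.1], 0.59)]
scene rack [([312.1, 160.3, 85.8, 55.5], 0.8)] [([353.6, 190.7], 0.64)]
scene tall_end [([378.1, 141.8, 28.1, 31.9], 0.65)] [([391.7, 169.6], 0.79)]
scene low_end [([304.4, 201.8, 18.8, 16.9], 0.47)] [([315.1, 213.4], 0.6)]
```

View pics/top0.png

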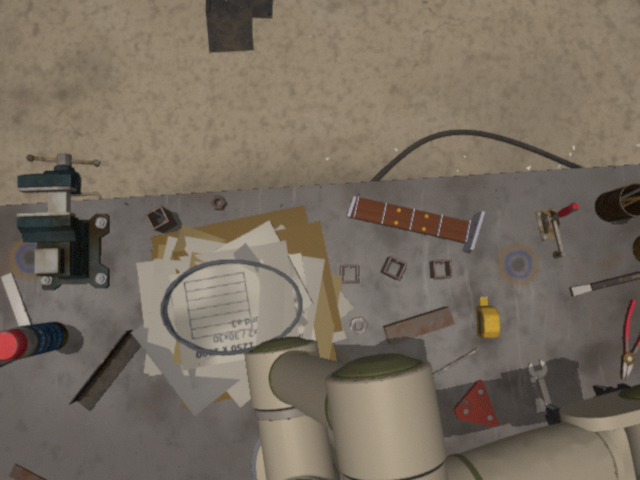

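View pics/scene0.png

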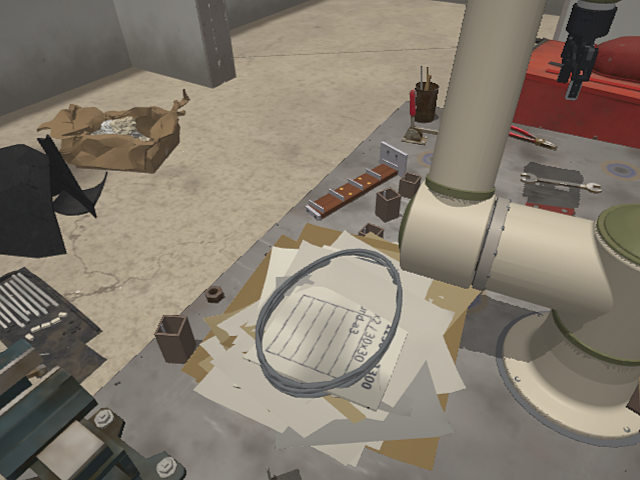

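```bash
cat > h.py <<'E'
import numpy as np
def ray(p,uv,z):
    K,R,t=[np.array(p[k],float) for k in("camera_matrix","R","t")]
    d=R.T@np.linalg.inv(K)@np.array([uv[0],uv[1],1.]); c=-R.T@t
    return c+d*(z-c[2])/d[2]
def proj(p,X):
    K,R,t=[np.array(p[k],float) for k in("camera_matrix","R","t")]
    q=(K@(R@np.atleast_2d(X).T+t.reshape(3,1))).T
    return q[:,:2]/q[:,2:]
E
python3 - <<'E'
import pickle
from h import *
np.set_printoptions(precision=1,suppress=True)
D=pickle.load(open("d0.pkl","rb"))
for n in D: print(n,"cam",-D[n]["R"].T@D[n]["t"], D[n]["camera_matrix"][0,0])
for uv in [(392,266.5),(436.2,270.5),(168.7,219.6),(346.5,276.1),(412.3,221.7),(467.3,234.5),(351,207.7)]: print(uv,ray(D["top"],uv,0))
for uv in [(367.6,240.8),(181.8,352.4),(384.2,215.1),(353.6,190.7),(391.7,169.6),(315.1,213.4)]: print("sc",uv,ray(D["scene"],uv,0))
E
```

```text
top cam [ 400.5  -23.5 1224.1] 529.1613105147912
scene cam [112.  550.9 618.6] 444.22869454694165
(392, 266.5) [ 440.6 -209.1    0. ]
(436.2, 270.5) [ 429.3 -310.8    0. ]
(168.7, 219.6) [560.4 307.4   0. ]
(346.5, 276.1) [ 420.6 -103.3    0. ]
(412.3, 221.7) [ 543.8 -259.7    0. ]
(467.3, 234.5) [ 511.3 -386.3    0. ]
(351, 207.7) [ 579.6 -117.9    0. ]
sc (367.6, 240.8) [ 431.7 -106.     0. ]
sc (181.8, 352.4) [557.5 310.9   0. ]
sc (384.2, 215.1) [ 442.9 -206.3    0. ]
sc (353.6, 190.7) [ 552.2 -255.9    0. ]
sc (391.7, 169.6) [ 516. -394.    0.]
sc (315.1, 213.4) [ 581.5 -128.2    0. ]
```

The top image shows spacers at about (392,266), (436,270), (350,273) and (165,217), with the rack at (412,221) and its tall plate at the right end (475,230). The scene image agrees. Next I move above the cluster for a wrist look.

Request:
{"method": "send_rows", "body": {
  "targets": [
    [-1, 0.034, -0.017, -0.014, 0, 0, 0],
    [-1, 0.034, -0.017, -0.014, 0, 0, 0],
    [-1, 0.034, -0.017, -0.014, 0, 0, 0],
    [-1, 0.034, -0.017, -0.014, 0, 0, 0],
    [-1, 0.034, -0.017, -0.014, 0, 0, 0],
    [-1, 0.034, -0.017, -0.014, 0, 0, 0],
    [-1, 0.034, -0.017, -0.014, 0, 0, 0],
    [-1, 0.034, -0.017, -0.014, 0, 0, 0],
    [-1, 0.034, -0.017, -0.014, 0, 0, 0],
    [-1, 0.034, -0.017, -0.014, 0, 0, 0]
  ]
}}

```text
time_s: 2.75
eef_pos: [444.1, -211.1, 349.4]
ee_rot: [0.0, 0.984, 0.179, 0.0]
force: [0.5, -1.0, -0.6]
grip_width: 1.002
grip_force: 0.0
```

```bash
python3 - <<'E'
from rig import ctrl
from h import *
import cv2,pickle
np.set_printoptions(precision=3,suppress=True)
s=ctrl.sense();print({k:s[k] for k in("time_s","eef_pos","ee_rot","joints")})
p=ctrl.capture("wrist");cv2.imwrite("pics/w1.png",p["img"][:,:,::-1])
pickle.dump(p,open("w1.pkl","wb"))
print("cam",-p["R"].T@p["t"],p["camera_matrix"][0,0],p["R"])
for q in("spacer_30","rack","tall_end","low_end"):
    print(q,[(np.array(b["extent"]),round(b["score"],2)) for b in ctrl.boxes_of(q,p)][:5],[(np.array(b["point"]),ray(p,b["point"],0),round(b["score"],2)) for b in ctrl.landmark_of(q,p)][:5])
E
```

```text
{'time_s': 2.75, 'eef_pos': array([ 444.136, -211.093,  349.36 ]), 'ee_rot': array([0.   , 0.984, 0.179, 0.   ]), 'joints': array([-0.682,  0.179,  1.308, -0.   ,  1.653,  0.528])}
cam [ 516.943 -185.037  514.393] 355.7167520834279 [[ 0.353 -0.935  0.   ]
 [-0.892 -0.337  0.302]
 [-0.283 -0.107 -0.953]]
spacer_30 [(array([368.7, 201.4,  43.3,  41. ]), 0.92), (array([297.1, 170.5,  43.9,  43.1]), 0.69), (array([227.2, 152.5,  41.5,  39.5]), 0.64)] [(array([246.3, 170.8]), array([ 425.093, -105.342,    0.   ]), 0.79), (array([315.9, 188.1]), array([ 437.028, -206.912,    0.   ]), 0.73), (array([384.1, 213.6]), array([ 437.279, -314.582,    0.   ]), 0.68)]
rack [(array([282.9,  42.5, 186.2, 151.2]), 0.83)] [(array([376.8, 121.5]), array([ 552.226, -253.076,    0.   ]), 0.91)]
tall_end [(array([432.4, 158.2,  67.8,  57.6]), 0.8)] [(array([456.8, 183.7]), array([ 514.86 , -394.912,    0.   ]), 0.68)]
low_end [(array([276.5,  40.6,  29.3,  37.9]), 0.79)] [(array([289.8,  61.2]), array([ 580.673, -116.983,    0.   ]), 0.73)]
```

View pics/w1.png

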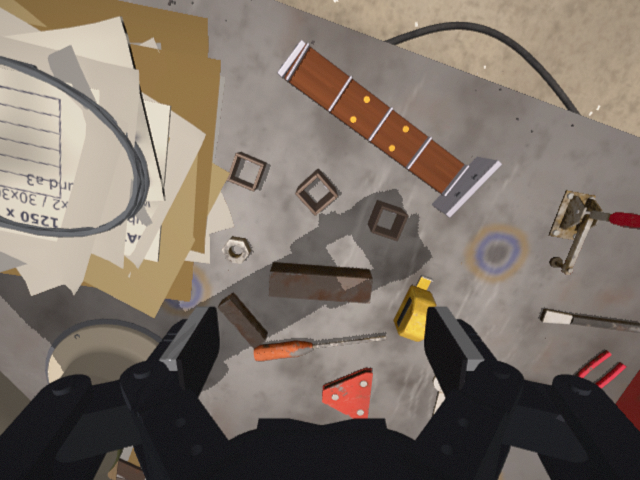

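The wrist view shows three spacers at (248,171), (318,192) and (388,219), and the rack from (295,62) to (467,187). I enlarge the spacers and the rack.

```bash
python3 - <<'E'
import cv2
a=cv2.imread("pics/w1.png")
cv2.imwrite("pics/w1s.png",cv2.resize(a[142:250,220:420],None,fx=4,fy=4,interpolation=cv2.INTER_CUBIC))
cv2.imwrite("pics/w1r.png",cv2.resize(a[30:225,265:515],None,fx=3,fy=3,interpolation=cv2.INTER_CUBIC))
E
```

```text
(no output)
```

View pics/w1s.png

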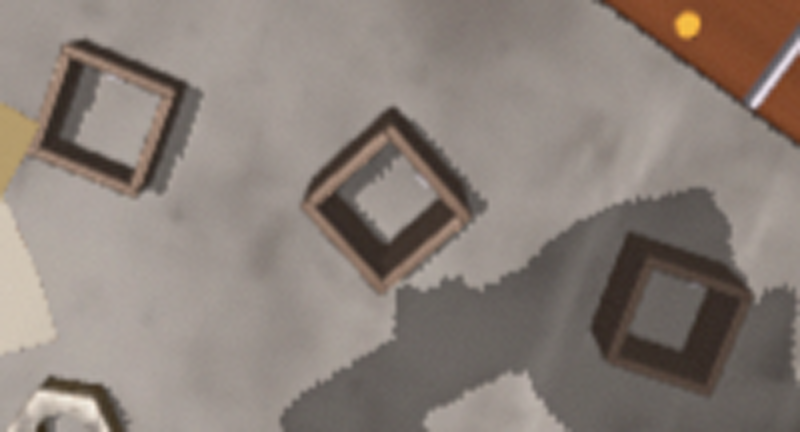

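View pics/w1r.png

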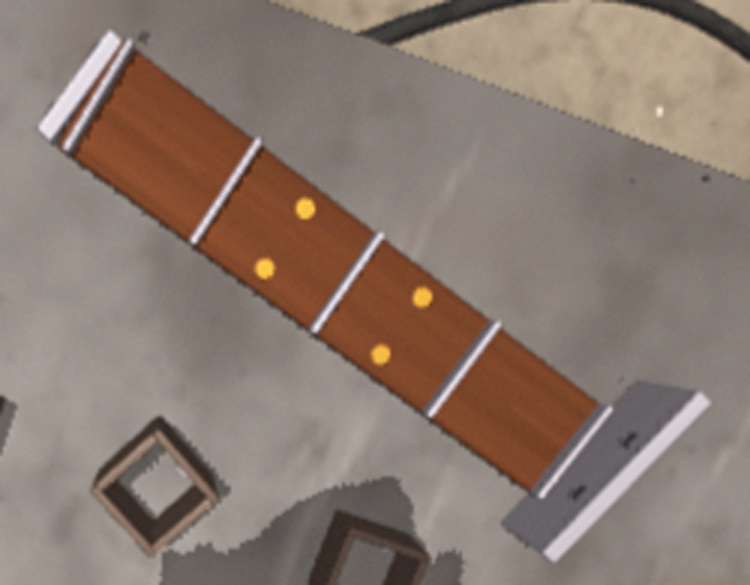

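The crops show clear outlines. Next I fit each spacer's pose and height from the rim and base corners, and the rack from its fins.

```bash
cat >> h.py <<'E'
def corners(x,y,a,z,s=20):
    c,n=np.cos(a),np.sin(a)
    return np.array([[x+c*u-n*v,y+n*u+c*v,z] for u,v in((s,s),(-s,s),(-s,-s),(s,-s))])
E
python3 - <<'E'
import pickle
from scipy.optimize import least_squares
from h import *
np.set_printoptions(precision=2,suppress=True)
w=pickle.load(open("w1.pkl","rb"));D=pickle.load(open("d0.pkl","rb"))
q={"D":([(70,45),(182,82),(135,193),(33,153)],425,-105,None,(360.3,222.5,20.1,12.5)),
"A":([(393,125),(470,217),(383,292),(305,205)],437,-207,(380.6,255.1,25.4,21.9),(374.1,189.7,29.3,29.2)),
"B":([(645,255),(752,297),(710,393),(607,357)],435,-312,(429.9,259.9,23.9,18.6),(394.9,173.9,28.4,24.2))}
for k,(pts,x0,y0,tb,sb) in q.items():
    P=np.array(pts)/4+[220,142]
    for h in(30,45,60,75):
        best=None
        def f(v):
            c=proj(w,corners(*v,h))
            return np.concatenate([(c[np.argmin(((c-p)**2).sum(1))]-p) for p in P])
        for a in np.arange(0,1.57,.2):
            r=least_squares(f,[x0,y0,a])
            if best is None or r.cost<best.cost:best=r
        v=best.x;C=np.vstack([corners(*v,0),corners(*v,h)])
        o=[]
        for p in(D["top"],D["scene"]):
            c=proj(p,C);m=c.min(0);o.append(np.r_[m,c.max(0)-m])
        print(k,h,v,"res",np.sqrt(best.cost/4),"base",(proj(w,C[:4])-[220,142]).dot(4).round().tolist(),"top",o[0],tb,"scene",o[1],sb)
# C tall one from boxes
tb=np.array((146.5,206.1,28.6,29.5));sb=np.array((154.7,314.9,43.5,49.9))
for h in(30,45,60,75):
    def f(v):
        C=np.vstack([corners(*v,0),corners(*v,h)]);o=[]
        for p,b in((D["top"],tb),(D["scene"],sb)):
            c=proj(p,C);m=c.min(0);M=c.max(0);o+=[*(m-b[:2]),*(M-b[:2]-b[2:])]
        return np.array(o)
    r=min((least_squares(f,[560,308,a]) for a in np.arange(0,1.57,.2)),key=lambda r:r.cost);print("C",h,r.x,r.cost)
# rack fins: front(-x) and back ends at top z=27; crop/3+(265,30)
up=np.array([(131,42),(259,140),(381,236),(498,323),(610,408)])/3+[265,30]
lo=np.array([(67,149),(194,242),(315,331),(431,414),(541,495)])/3+[265,30]
ys=np.array([130,65,0,-65,-130.])
def g(v):
    c,n=np.cos(v[2]),np.sin(v[2]);R=np.array([[c,-n],[n,c]])
    o=[]
    for s,P in((25,up),(-25,lo)):
        X=np.c_[(R@np.array([np.full(5,s),ys])).T+v[:2],np.full(5,27)]
        o.append((proj(w,X)-P).ravel())
    return np.concatenate(o)
r=least_squares(g,[548,-255,-.25]);print("rack",r.x,r.fun)
E
```

```text
D 30 [ 429.2  -110.33   -0.03] res 0.9976946826632972 base [[86.0, 34.0], [51.0, 140.0], [157.0, 182.0], [194.0, 78.0]] top [340.76 263.07  18.49  17.97] None scene [356.79 221.13  26.56  27.5 ] (360.3, 222.5, 20.1, 12.5)
D 45 [ 431.88 -112.66   -0.03] res 1.3244206608119413 base [[95.0, 29.0], [60.0, 136.0], [165.0, 178.0], [202.0, 73.0]] top [341.74 261.56  19.13  18.3 ] None scene [356.24 214.6   27.01  32.97] (360.3, 222.5, 20.1, 12.5)
D 60 [ 434.55 -114.99    1.55] res 1.7512314522948718 base [[68.0, 131.0], [173.0, 173.0], [211.0, 68.0], [103.0, 24.0]] top [342.72 260.01  19.8   18.66] None scene [355.69 207.97  27.45  38.54] (360.3, 222.5, 20.1, 12.5)
D 75 [ 437.23 -117.32    1.55] res 2.245788983308157 base [[76.0, 126.0], [182.0, 168.0], [220.0, 63.0], [112.0, 19.0]] top [343.7  258.43  20.52  19.06] None scene [355.14 201.23  27.9   44.22] (360.3, 222.5, 20.1, 12.5)
A 30 [ 433.81 -210.09    1.08] res 0.25271852799957606 base [[311.0, 190.0], [384.0, 272.0], [466.0, 201.0], [394.0, 117.0]] top [380.93 257.11  25.51  23.99] (380.6, 255.1, 25.4, 21.9) scene [376.33 197.86  25.
[... 1408 characters left out ...]
3  256.86  25.21  19.43] (429.9, 259.9, 23.9, 18.6) scene [395.15 166.43  24.99  33.76] (394.9, 173.9, 28.4, 24.2)
B 75 [ 439.34 -307.56    0.02] res 1.8505087922491759 base [[611.0, 206.0], [571.0, 307.0], [670.0, 341.0], [712.0, 242.0]] top [425.46 255.33  26.91  19.87] (429.9, 259.9, 23.9, 18.6) scene [393.42 161.4   25.79  39.32] (394.9, 173.9, 28.4, 24.2)
C 30 [564.02 310.8    1.25] 117.23593141850377
C 45 [560.65 311.53   1.24] 50.50610291273878
C 60 [557.23 312.27   1.2 ] 16.99991491891921
C 75 [553.05 312.9    0.45] 6.804502292218325
rack [ 549.06 -256.01   -0.24] [-0.03 -0.65  0.43 -0.46  0.8  -1.21  0.88 -0.45  0.81 -0.39 -0.8   0.5
 -0.65  0.56 -0.5   0.49 -0.56  1.05 -0.37  0.99]
```

```bash
python3 - <<'E'
import cv2,numpy as np
a=cv2.imread("pics/scene0.png")
l=cv2.resize(a[160:245,345:430],(400,400),interpolation=cv2.INTER_CUBIC)
r=cv2.resize(a[290:375,135:220],(400,400),interpolation=cv2.INTER_CUBIC)
cv2.imwrite("pics/s0c.png",np.hstack([l,r]))
E
```

```text
(no output)
```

View pics/s0c.png

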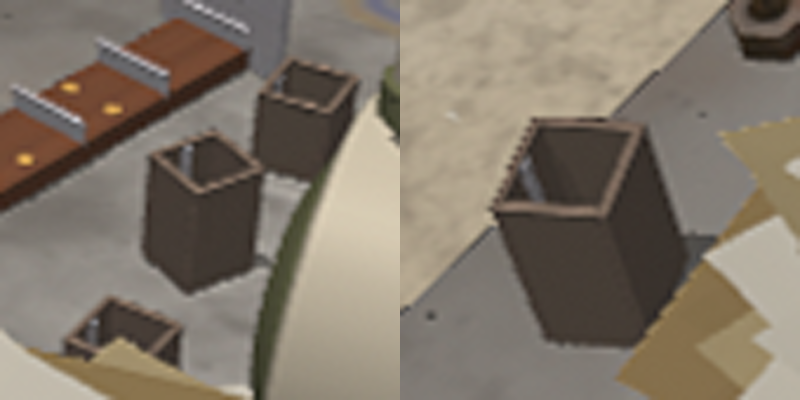

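Side faces against rim widths settle the heights: left crop, A at (200,210) is 60, B at (305,120) is 45 and D at (125,330) is 30. Right crop, the far one (580,230) is 75. The rack fit is (549,-256), yaw -0.24, with the tall end at rack -y. I go above spacer_30, turned to match it.

Request:
{"method": "send_rows", "body": {
  "targets": [
    [-1, 0, 0, 0.018, 0, 0, -0.1685],
    [-1, 0, 0, 0.018, 0, 0, -0.1685],
    [-1, 0, 0, 0.018, 0, 0, -0.1685],
    [-1, 0, 0, 0.018, 0, 0, -0.1685],
    [-1, 0, 0, 0.018, 0, 0, -0.1685],
    [-1, 0, 0, 0.018, 0, 0, -0.1685],
    [-1, 0, 0, 0.018, 0, 0, -0.1685],
    [-1, 0.034, -0.006, 0.018, 0, 0, 0],
    [-1, 0.034, -0.006, 0.018, 0, 0, 0],
    [-1, 0.034, -0.006, 0.018, 0, 0, 0]
  ]
}}

```text
time_s: 4.45
eef_pos: [428.0, -109.1, 168.2]
ee_rot: [-0.0, 0.718, 0.696, 0.0]
force: [0.7, -1.3, -0.8]
grip_width: 1.0
grip_force: 0.0
```

```bash
cat >> h.py <<'E'
def toolxy(q):
    from scipy.spatial.transform import Rotation as T
    R=T.from_quat([q[1],q[2],q[3],q[0]]).as_matrix(); return R
def delta(s,xyz,ty):
    "tool-frame shift (m) in the present frame and turn about tool z to have tool y at yaw ty (mod pi)"
    R=toolxy(s["ee_rot"]);d=R.T@(np.array(xyz)-s["eef_pos"])/1000
    y=np.arctan2(R[1,1],R[0,1]);t=(ty-y+np.pi/2)%np.pi-np.pi/2
    R2=np.array([[np.sin(-ty),np.cos(ty)],[np.cos(ty),np.sin(ty)]])
    print("eef",s["eef_pos"].round(1),"toolyaw",round(y,3),"shift before turn",d.round(4),"az",round(-t,3),"t",s["time_s"])
def look(name,tag):
    from rig import ctrl; import cv2,pickle
    p=ctrl.capture(name);cv2.imwrite(f"pics/{tag}.png",p["img"][:,:,::-1]);pickle.dump(p,open(tag+".pkl","wb"));return p
E
python3 - <<'E'
from rig import ctrl
from h import *
s=ctrl.sense();delta(s,(428,-108,100),-.03);print(s["joints"])
p=look("wrist","w2")
print(-p["R"].T@p["t"],[(b["point"],ray(p,b["point"],0),b["score"]) for b in ctrl.landmark_of("spacer_30",p)])
E
```

```text
eef [ 428.  -109.1  168.2] toolyaw -0.032 shift before turn [ 0.0011 -0.      0.0682] az -0.002 t 4.45
[-5.16000441e-01  1.68732585e-01  1.79436567e+00  3.29310015e-05
  1.17854297e+00 -4.84219253e-01]
[430.48270932 -32.73723244 333.21640437] [([332.9, 304.6], array([ 437.50017823, -208.47866264,    0.        ]), 0.88), ([334.4, 390.4], array([ 436.88276405, -316.83231949,    0.        ]), 0.64), ([319.1, 212.0], array([ 426.39836699, -109.37102043,    0.        ]), 0.58)]
```

View pics/w2.png

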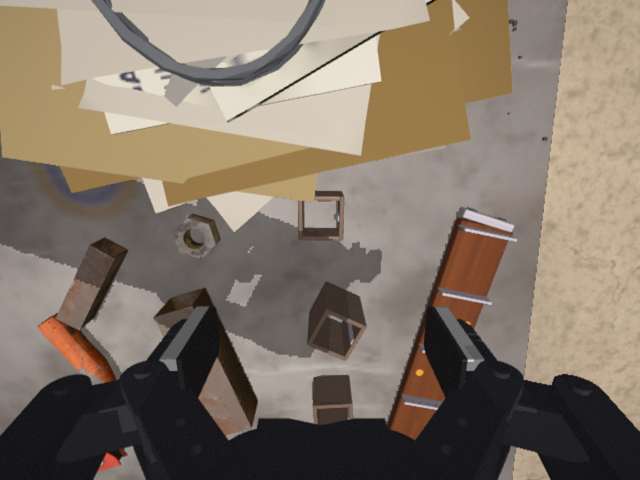

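The wrist view shows spacer_30's rim at (299–344, 192–241), with spacer_60 at (337,320) and spacer_45 at (333,400). I compute its pose from the rim.

```bash
python3 - <<'E'
import pickle
from h import *
p=pickle.load(open("w2.pkl","rb"))
P=[ray(p,c,30)[:2] for c in((299,192),(344,192),(344,240),(299,240))]
print(np.round(P,1),np.mean(P,0))
E
```

```text
[[ 410.1  -84.4]
 [ 448.7  -85.6]
 [ 448.2 -128.8]
 [ 408.  -127.5]] [ 428.7336061  -106.56749313]
```

Request:
{"method": "send_rows", "body": {
  "targets": [
    [-1, 0.0024, 0, 0.022, 0, 0, 0],
    [-1, 0, 0, 0.022, 0, 0, 0],
    [-1, 0, 0, 0.022, 0, 0, 0],
    [-1, 0, 0, 0.022, 0, 0, 0],
    [-1, 0, 0, 0.022, 0, 0, 0],
    [-1, 0, 0, 0.022, 0, 0, 0],
    [-1, 0, 0, 0.02, 0, 0, 0],
    [-1, 0, 0, 0.01, 0, 0, 0],
    [-1, 0, 0, 0, 0, 0, 0],
    [0.5, 0, 0, 0, 0, 0, 0]
  ],
  "squeeze": 40
}}

```text
time_s: 5.8
eef_pos: [429.1, -107.6, 7.5]
ee_rot: [0.001, 0.718, 0.696, 0.0]
force: [0.3, 0.3, -0.1]
grip_width: 0.819
grip_force: 0.0
```

Request:
{"method": "send_rows", "body": {
  "targets": [
    [1, 0, 0, 0, 0, 0, 0],
    [1, 0, 0, 0, 0, 0, 0],
    [1, 0, 0, 0, 0, 0, 0],
    [1, 0, 0, 0, 0, 0, 0],
    [1, 0, 0, -0.01, 0, 0, 0],
    [1, 0, 0, -0.02, 0, 0, 0],
    [1, 0, 0, -0.02, 0, 0, 0],
    [1, 0, 0, -0.02, 0, 0, 0],
    [1, 0, 0, -0.02, 0, 0, 0],
    [1, 0, 0, -0.02, 0, 0, 0.0]
  ]
}}

```text
time_s: 7.05
eef_pos: [428.4, -107.1, 118.0]
ee_rot: [0.0, 0.718, 0.696, -0.0]
force: [-1.1, -0.5, -1.2]
grip_width: -0.002
grip_force: 0.0
```

```bash
python3 - <<'E'
from rig import ctrl
from h import *
s=ctrl.sense();delta(s,(525.8,-350.7,130),-.24)
R=toolxy(s["ee_rot"]);a=-.24;print("after-turn frame shift", [np.dot([np.cos(a+np.pi/2),np.sin(a+np.pi/2)],np.array([525.8,-350.7])-s["eef_pos"][:2]),np.dot([np.cos(a),np.sin(a)],np.array([525.8,-350.7])-s["eef_pos"][:2])])
E
```

```text
eef [ 428.4 -107.1  118. ] toolyaw -0.03 shift before turn [-0.2405  0.1048 -0.012 ] az 0.21 t 7.05
after-turn frame shift [np.float64(-213.45597177665428), np.float64(152.5047829252632)]
```

The fingers shut empty, so the pads passed over the low spacer. I open and look.

Request:
{"method": "send_rows", "body": {
  "targets": [
    [-1, 0, 0, -0.01, 0, 0, 0],
    [-1, 0, 0, -0.01, 0, 0, 0],
    [-1, 0, 0, -0.01, 0, 0, 0],
    [-1, 0, 0, -0.01, 0, 0, 0],
    [-1, 0, 0, -0.01, 0, 0, 0],
    [-1, 0, 0, 0, 0, 0, 0],
    [-1, 0, 0, 0, 0, 0, 0],
    [-1, 0, 0, 0, 0, 0, 0],
    [-1, 0, 0, 0, 0, 0, 0],
    [-1, 0, 0, 0, 0, 0, 0]
  ]
}}

```text
time_s: 8.3
eef_pos: [428.6, -107.2, 166.7]
ee_rot: [-0.0, 0.718, 0.696, -0.0]
force: [-0.8, -0.0, -0.4]
grip_width: 1.002
grip_force: 0.0
```

```bash
python3 - <<'E'
from rig import ctrl
from h import *
s=ctrl.sense();delta(s,(428,-108,100),-.03)
p=look("wrist","w3")
print([(b["point"],ray(p,b["point"],0)) for b in ctrl.landmark_of("spacer_30",p)],[b["extent"] for b in ctrl.boxes_of("spacer_30",p)])
E
```

```text
eef [ 428.6 -107.2  166.7] toolyaw -0.031 shift before turn [-0.0008 -0.0005  0.0667] az -0.001 t 8.3
[([321.8, 217.6], array([ 429.37074173, -112.72402817,    0.        ])), ([335.1, 302.7], array([ 440.45696548, -203.68709774,    0.        ]))] [[296.7, 194.6, 49.4, 45.9], [306.2, 284.2, 62.0, 76.5], [311.6, 378.2, 44.4, 44.6]]
```

View pics/w3.png

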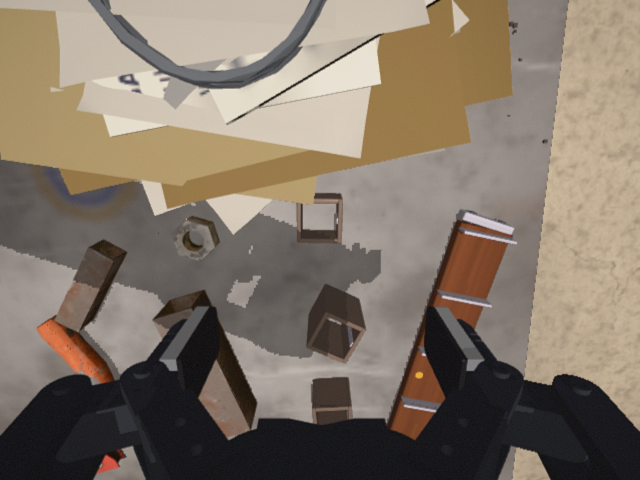

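The spacer is still at (320,218), unmoved: the fingers had not finished closing when I lifted. I go down again and give them more time.

Request:
{"method": "send_rows", "body": {
  "targets": [
    [-1, 0, 0, 0.022, 0, 0, 0],
    [-1, 0, 0, 0.022, 0, 0, 0],
    [-1, 0, 0, 0.022, 0, 0, 0],
    [-1, 0, 0, 0.022, 0, 0, 0],
    [-1, 0, 0, 0.022, 0, 0, 0],
    [-1, 0, 0, 0.022, 0, 0, 0],
    [-1, 0, 0, 0.02, 0, 0, 0],
    [-1, 0, 0, 0.008, 0, 0, 0],
    [1, 0, 0, 0.001, 0, 0, 0],
    [1, 0, 0, 0, 0, 0, 0]
  ],
  "squeeze": 40
}}

```text
time_s: 9.7
eef_pos: [429.0, -107.4, 6.4]
ee_rot: [0.001, 0.718, 0.696, 0.0]
force: [-0.5, 0.2, 0.9]
grip_width: 0.603
grip_force: 0.0
```

Request:
{"method": "send_rows", "body": {
  "targets": [
    [1, 0, 0, 0, 0, 0, 0],
    [1, 0, 0, 0, 0, 0, 0],
    [1, 0, 0, 0, 0, 0, 0],
    [1, 0, 0, 0, 0, 0, 0],
    [1, 0, 0, 0, 0, 0, 0],
    [1, 0, 0, 0, 0, 0, 0],
    [1, 0, 0, 0, 0, 0, 0],
    [1, 0, 0, 0, 0, 0, 0],
    [1, 0, 0, 0, 0, 0, 0],
    [1, 0, 0, 0, 0, 0, 0]
  ]
}}

```text
time_s: 10.95
eef_pos: [431.0, -108.3, 7.4]
ee_rot: [0.003, 0.718, 0.696, 0.001]
force: [4.0, 0.0, 7.0]
grip_width: 0.003
grip_force: 3.8
```

Shut again, with a small force. I look at the situation as it stands.

```bash
python3 - <<'E'
from rig import ctrl
from h import *
import cv2
p=look("wrist","w4");t=look("top","t4")
cv2.imwrite("pics/c4.png",np.hstack([cv2.resize(p["img"],(480,360)),cv2.resize(t["img"][200:350,280:410],(312,360))])[:,:,::-1])
s=ctrl.sense();R=toolxy(s["ee_rot"]);print(proj(p,s["eef_pos"])*.75, proj(p,[428.6,-106.8,30])*.75)
E
```

```text
[[240.53166871 214.475596  ]] [[236.65657084 228.40260225]]
```

View pics/c4.png

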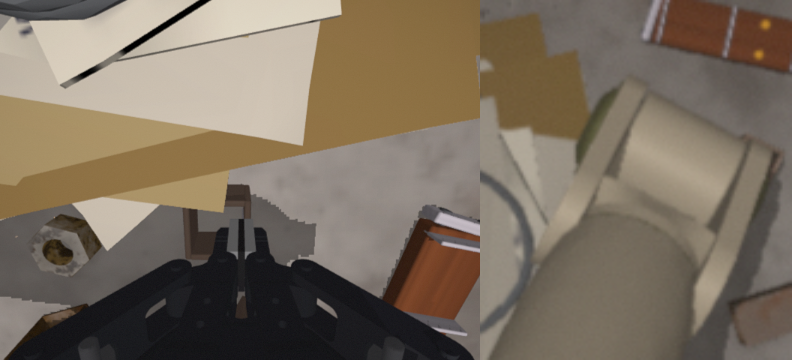

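```bash
python3 - <<'E'
import cv2
a=cv2.imread("pics/w4.png")
cv2.imwrite("pics/w4c.png",cv2.resize(a[225:375,220:420],None,fx=4,fy=4,interpolation=cv2.INTER_CUBIC))
E
```

```text
(no output)
```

View pics/w4c.png

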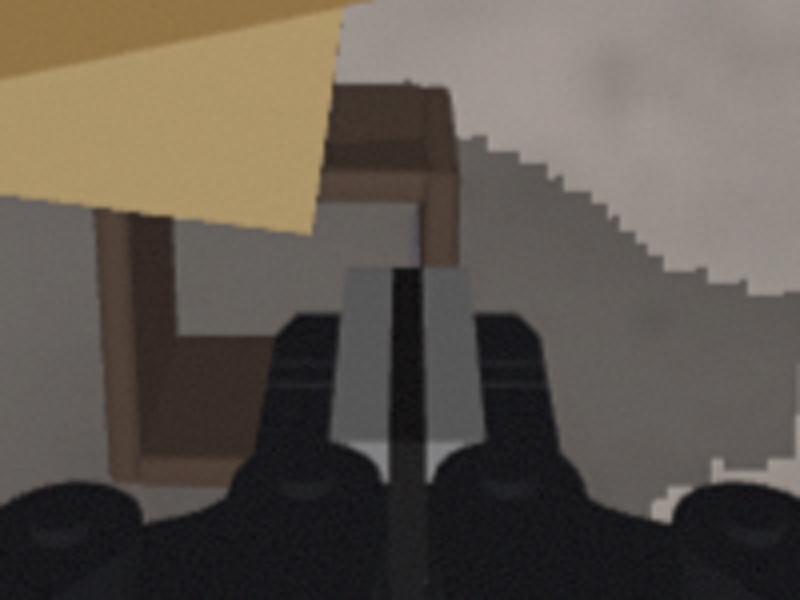

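The spacer still stands flat but has slid about 10 mm to -x (rim centre at about full-res (290,307)), with the finger tips seemingly inside it. I lift straight up and open.

Request:
{"method": "send_rows", "body": {
  "targets": [
    [1, 0, 0, -0.01, 0, 0, 0],
    [1, 0, 0, -0.015, 0, 0, 0],
    [1, 0, 0, -0.02, 0, 0, 0],
    [1, 0, 0, -0.025, 0, 0, 0],
    [-1, 0, 0, -0.025, 0, 0, 0],
    [-1, 0, 0, -0.025, 0, 0, 0],
    [-1, 0, 0, -0.02, 0, 0, 0],
    [-1, 0, 0, -0.02, 0, 0, 0],
    [-1, 0, 0, 0, 0, 0, 0],
    [-1, 0, 0, 0, 0, 0, 0]
  ]
}}

```text
time_s: 12.3
eef_pos: [428.1, -107.0, 165.2]
ee_rot: [-0.001, 0.718, 0.696, -0.0]
force: [0.5, -0.4, -0.2]
grip_width: 1.001
grip_force: 0.0
```

```bash
python3 - <<'E'
from rig import ctrl
from h import *
import cv2
s=ctrl.sense();delta(s,(428,-108,100),-.03)
p=look("wrist","w5");
print([(b["point"],ray(p,b["point"],0)) for b in ctrl.landmark_of("spacer_30",p)],[b["extent"] for b in ctrl.boxes_of("spacer_30",p)])
b=[cv2.imread(f"pics/{n}.png")[180:255,270:375] for n in("w3","w5")]
cv2.imwrite("pics/c5.png",np.hstack([cv2.resize(x,None,fx=3.8,fy=3.8,interpolation=cv2.INTER_CUBIC) for x in b]))
E
```

```text
eef [ 428.1 -107.   165.2] toolyaw -0.03 shift before turn [-0.0011 -0.      0.0652] az -0.0 t 12.3
[([331.8, 392.3], array([ 434.07313714, -314.52975731,    0.        ])), ([333.9, 305.7], array([ 438.53572791, -205.99912706,    0.        ])), ([309.8, 216.2], array([ 417.41343415, -110.34681932,    0.        ]))] [[285.1, 195.1, 46.8, 47.2], [307.1, 285.7, 61.6, 76.4]]
```

View pics/c5.png

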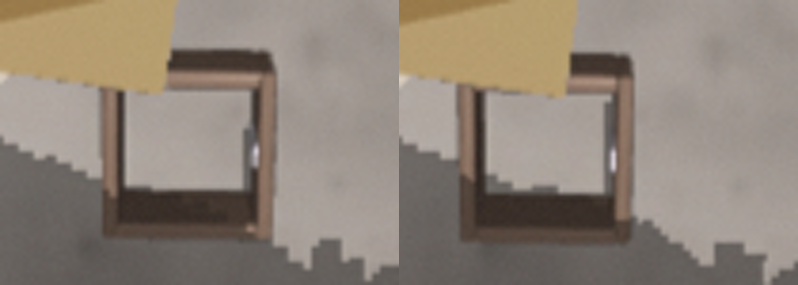

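The crop shows the rim now at about (285–331, 199–244). The tips must have ridden over the rim, so I take its pose, go lower and close in stages.

```bash
python3 - <<'E'
import pickle
from rig import ctrl
from h import *
p=pickle.load(open("w5.pkl","rb"))
P=[ray(p,c,30)[:2] for c in((285.8,199),(331.3,199.5),(331.3,244),(285.8,244))]
print(np.round(P,1)); c=np.mean(P,0)
delta(ctrl.sense(),(c[0],c[1],1),-.03)
E
```

```text
[[ 398.7  -87.4]
 [ 437.6  -89. ]
 [ 436.7 -129. ]
 [ 396.3 -127.8]]
eef [ 428.2 -107.   165.1] toolyaw -0.031 shift before turn [-0.0017 -0.0106  0.1641] az -0.001 t 12.45
```

Request:
{"method": "send_rows", "body": {
  "targets": [
    [-1, -0.0015, -0.0105, 0.02, 0, 0, 0],
    [-1, 0, 0, 0.022, 0, 0, 0],
    [-1, 0, 0, 0.022, 0, 0, 0],
    [-1, 0, 0, 0.022, 0, 0, 0],
    [-1, 0, 0, 0.022, 0, 0, 0],
    [-1, 0, 0, 0.022, 0, 0, 0],
    [-1, 0, 0, 0.02, 0, 0, 0],
    [-1, 0, 0, 0.01, 0, 0, 0],
    [-1, 0, 0, 0.0035, 0, 0, 0],
    [-0.1, 0, 0, 0, 0, 0, 0]
  ],
  "squeeze": 30
}}

```text
time_s: 13.7
eef_pos: [418.2, -108.5, 2.5]
ee_rot: [0.0, 0.718, 0.696, 0.0]
force: [-0.3, -0.8, 0.8]
grip_width: 0.817
grip_force: 0.0
```

Request:
{"method": "send_rows", "body": {
  "targets": [
    [0.0, 0, 0, 0, 0, 0, 0],
    [0.0, 0, 0, 0, 0, 0, 0],
    [0.0, 0, 0, 0, 0, 0, 0],
    [0.0, 0, 0, 0, 0, 0, 0],
    [0.1, 0, 0, 0, 0, 0, 0],
    [0.1, 0, 0, 0, 0, 0, 0],
    [0.2, 0, 0, 0, 0, 0, 0],
    [0.2, 0, 0, 0, 0, 0, 0],
    [0.2, 0, 0, 0, 0, 0, 0],
    [0.2, 0, 0, 0, 0, 0, 0]
  ]
}}

```text
time_s: 14.95
eef_pos: [418.1, -108.4, 2.5]
ee_rot: [0.0, 0.718, 0.696, 0.0]
force: [-2.6, 1.1, 6.4]
grip_width: 0.451
grip_force: 29.4
```

It holds (width 0.45, 29 N). I lift, turn and carry it to the bay by the tall plate.

Request:
{"method": "send_rows", "body": {
  "targets": [
    [0.6, 0, 0, 0, 0, 0, 0],
    [0.6, 0, 0, -0.015, 0, 0, 0],
    [0.6, 0, 0, -0.03, 0, 0, 0.07],
    [0.6, 0, 0, -0.035, 0, 0, 0.07],
    [0.6, 0, 0, -0.035, 0, 0, 0.07],
    [0.6, -0.035, 0.027, -0.005, 0, 0, 0],
    [0.6, -0.035, 0.027, 0, 0, 0, 0],
    [0.6, -0.035, 0.027, 0, 0, 0, 0],
    [0.6, -0.035, 0.027, 0, 0, 0, 0],
    [0.6, -0.035, 0.027, 0, 0, 0, 0]
  ],
  "squeeze": 45
}}

```text
time_s: 16.2
eef_pos: [507.8, -311.8, 121.7]
ee_rot: [-0.0, 0.787, 0.617, -0.0]
force: [0.2, 0.2, -1.1]
grip_width: 0.444
grip_force: 45.6
```

```bash
python3 - <<'E'
from rig import ctrl
from h import *
import cv2,pickle
s=ctrl.sense();delta(s,(525.8,-350.7,110),-.24);print(s["grip_width"],s["grip_force"])
p=look("wrist","w6")
for n,p in(("w1",pickle.load(open("w1.pkl","rb"))),("w6",p)):
    h=cv2.cvtColor(p["img"],cv2.COLOR_RGB2HSV);m=((h[...,0]<15)&(h[...,1]>120)&(h[...,2]>70)).astype(np.uint8)
    m=cv2.morphologyEx(m,cv2.MORPH_OPEN,np.ones((3,3)))
    k,l,st,_=cv2.connectedComponentsWithStats(m)
    for i in range(1,k):
        if st[i,4]>300:
            r=cv2.minAreaRect(np.argwhere(l==i)[:,::-1].astype(np.float32))
            q=cv2.boxPoints(r);print(n,st[i,4],np.round(q).tolist(),[ray(p,c,15)[:2].round(1).tolist() for c in q])
    print([(b["point"],ray(p,b["point"],0)) for q in("tall_end","low_end","rack") for b in ctrl.landmark_of(q,p)[:1]] if n=="w6" else "")
E
```

```text
eef [ 507.8 -311.8  121.7] toolyaw -0.241 shift before turn [-0.0335  0.0268  0.0117] az -0.001 t 16.2
0.4438896180924412 45.554330348968506
w1 1943 [[286.0, 79.0], [310.0, 47.0], [350.0, 77.0], [326.0, 109.0]] [[556.9, -121.1], [603.0, -137.1], [589.2, -197.8], [541.6, -183.0]]
w1 1736 [[328.0, 111.0], [352.0, 79.0], [390.0, 107.0], [367.0, 139.0]] [[540.8, -186.1], [587.5, -200.3], [574.1, -260.2], [525.9, -247.2]]
w1 1575 [[369.0, 141.0], [393.0, 110.0], [427.0, 136.0], [404.0, 167.0]] [[524.9, -251.6], [571.8, -264.8], [558.2, -322.3], [509.9, -310.3]]
w1 1499 [[409.0, 169.0], [431.0, 140.0], [464.0, 164.0], [441.0, 194.0]] [[509.0, -317.3], [556.1, -329.3], [542.5, -385.0], [494.0, -374.2]]
w1 679 [[253.0, 346.0], [311.0, 339.0], [312.0, 354.0], [254.0, 361.0]] [[162.7, -199.8], [207.8, -283.3], [181.7, -296.0], [135.7, -211.3]]
w1 1418 [[319.0, 414.0], [325.0, 367.0], [372.0, 372.0], [367.0, 420.0]] [[71.8, -349.8], [166.2, -323.6], [184.5, -401.6], [90.5, -431.9]]
w1 759 [[617.0, 372.0], [639.0, 372.0], [639.0, 429.0], [617.0, 429.0]] [[329.0, -783.3], [341.9, -817.6], [241.3, -890.2], [227.5, -853.8]]

w6 2915 [[324.0, 0.0], [397.0, 0.0], [397.0, 39.0], [324.0, 39.0]] [[547.5, -159.9], [594.3, -171.3], [590.3, -193.9], [542.1, -182.1]]
w6 6125 [[323.0, 142.0], [324.0, 49.0], [394.0, 50.0], [393.0, 143.0]] [[525.5, -247.4], [540.7, -188.1], [587.2, -200.0], [575.6, -260.3]]
w6 4800 [[324.0, 149.0], [388.0, 149.0], [388.0, 227.0], [324.0, 227.0]] [[525.1, -252.5], [571.1, -263.8], [560.2, -322.7], [511.0, -310.7]]
w6 1390 [[324.0, 236.0], [383.0, 236.0], [383.0, 292.0], [324.0, 292.0]] [[509.2, -317.9], [554.9, -329.1], [545.8, -377.4], [497.6, -365.6]]
w6 645 [[324.0, 278.0], [351.0, 278.0], [351.0, 301.0], [324.0, 301.0]] [[500.6, -353.2], [522.4, -358.6], [517.9, -379.2], [495.6, -373.8]]
[([354.5, 139.5], array([ 549.64636708, -251.98343728,    0.        ]))]
```

View pics/w6.png

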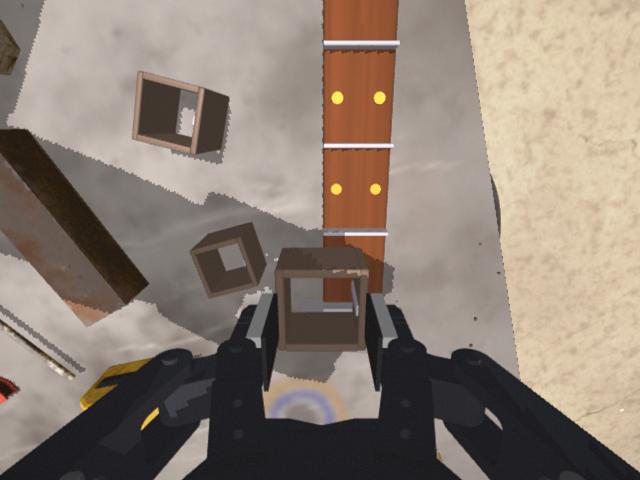

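The view shows the spacer held square at (322,310) and the rack's bays straight ahead at (356,97), (357,188) and (355,265). These agree with the rack fit within 1 mm. I check how it sits in the grip.

```bash
python3 - <<'E'
import pickle
from rig import ctrl
from h import *
p=pickle.load(open("w6.pkl","rb"));s=ctrl.sense();R=toolxy(s["ee_rot"])
for c in((276,268),(368,268),(366,351),(278,351)): print((R.T@(ray(p,c,121.7+27.5)-s["eef_pos"])).round(1))
print(proj(p,[s["eef_pos"]+R@np.array([a,b,-27.5]) for a,b in((20,-20),(20,20),(-20,20),(-20,-20))]))
E
```

```text
[ 19.8 -17.4 -27.8]
[ 19.8  20.9 -27.8]
[-20.3  21.6 -27.9]
[-20.4 -18.  -27.8]
[[269.71320289 267.32486817]
 [365.73058204 267.3434376 ]
 [362.27628423 349.88944566]
 [273.53400832 349.91979273]]
```

Request:
{"method": "send_rows", "body": {
  "targets": [
    [0.6, -0.0168, 0.0134, 0, 0, 0, 0],
    [0.6, -0.0167, 0.0132, 0, 0, 0, 0],
    [0.6, 0, 0, 0.02, 0, 0, 0],
    [0.6, 0, 0, 0.025, 0, 0, 0],
    [0.6, 0, 0, 0.025, 0, 0, 0],
    [0.6, 0, 0, 0.015, 0, 0, 0],
    [0.6, 0, 0, 0.01, 0, 0, 0],
    [0.6, 0, 0, 0.005, 0, 0, 0],
    [0.6, 0, 0, 0.003, 0, 0, 0],
    [0.6, 0, 0, 0, 0, 0, 0]
  ]
}}

```text
time_s: 17.65
eef_pos: [525.5, -349.5, 19.6]
ee_rot: [0.0, 0.787, 0.617, 0.0]
force: [-0.7, 0.2, -1.2]
grip_width: 0.446
grip_force: 45.7
```

Request:
{"method": "send_rows", "body": {
  "targets": [
    [0.6, -0.0012, 0, 0.002, 0, 0, 0],
    [0.6, 0, 0, 0, 0, 0, 0],
    [0.2, 0, 0, 0, 0, 0, 0],
    [-0.5, 0, 0, 0, 0, 0, 0],
    [-1, 0, 0, 0, 0, 0, 0],
    [-1, 0, 0, 0, 0, 0, 0],
    [-1, 0, 0, -0.02, 0, 0, 0],
    [-1, 0, 0, -0.04, 0, 0, 0],
    [-1, 0, 0, -0.04, 0, 0, 0],
    [-1, 0, 0, -0.04, 0, 0, 0]
  ]
}}

```text
time_s: 18.9
eef_pos: [524.9, -350.5, 158.6]
ee_rot: [-0.0, 0.787, 0.617, -0.0]
force: [0.6, -0.8, 0.8]
grip_width: 0.999
grip_force: 0.0
```

```bash
cat >> h.py <<'E'
def plan(s,xy,ty):
    "shift along tool axes once tool y stands at yaw ty"
    d=np.array(xy)-s["eef_pos"][:2];x=np.array([-np.sin(ty),np.cos(ty)]);y=np.array([np.cos(ty),np.sin(ty)])
    print("after turn shift mm",(d@x).round(1),(d@y).round(1))
E
python3 - <<'E'
from rig import ctrl
from h import *
s=ctrl.sense();delta(s,(436,-315,170),.02);plan(s,(436,-315),.02)
p=look("wrist","w7")
print([(np.round(b["extent"]),round(b["score"],2)) for b in ctrl.boxes_of("spacer_30",p)])
R=toolxy(s["ee_rot"]);print(proj(p,corners(525.8,-350.7,-.24,45)).round().tolist(), proj(p,corners(525.8,-350.7,-.24,15)).round().tolist())
E
```

```text
eef [ 524.9 -350.5  158.6] toolyaw -0.241 shift before turn [ 0.0133 -0.0948 -0.0114] az -0.261 t 18.9
after turn shift mm 37.2 -88.2
[(array([298., 199.,  53.,  50.]), 0.94), (array([172., 176.,  77.,  64.]), 0.75), (array([113.,  24.,  95.,  82.]), 0.72)]
[[347.0, 203.0], [296.0, 203.0], [297.0, 250.0], [346.0, 250.0]] [[344.0, 196.0], [299.0, 196.0], [299.0, 239.0], [343.0, 239.0]]
```

Spacer_30 stands in its bay where it should (box 298–351, 199–249). Next, spacer_45.

Request:
{"method": "send_rows", "body": {
  "targets": [
    [-1, 0, 0, -0.006, 0, 0, -0.13],
    [-1, 0, 0, -0.006, 0, 0, -0.131],
    [-1, 0.0093, -0.022, 0, 0, 0, 0],
    [-1, 0.0093, -0.022, 0, 0, 0, 0],
    [-1, 0.0093, -0.022, 0, 0, 0, 0],
    [-1, 0.0093, -0.022, 0, 0, 0, 0],
    [-1, 0, 0, 0, 0, 0, 0],
    [-1, 0, 0, 0, 0, 0, 0],
    [-1, 0, 0, 0, 0, 0, 0],
    [-1, 0, 0, 0, 0, 0, 0]
  ]
}}

```text
time_s: 20.25
eef_pos: [436.6, -315.3, 169.1]
ee_rot: [-0.0, 0.7, 0.714, 0.0]
force: [-0.3, 0.1, 0.4]
grip_width: 0.999
grip_force: 0.0
```

```bash
python3 - <<'E'
from rig import ctrl
from h import *
import cv2
s=ctrl.sense();delta(s,(436,-315,170),.02)
p=look("wrist","w8")
print([(np.round(b["extent"]),round(b["score"],2)) for b in ctrl.boxes_of("spacer_30",p)])
for h in(0,45): print(proj(p,corners(436,-315,.02,h)).round().tolist())
cv2.imwrite("pics/w8c.png",cv2.resize(p["img"][160:280,250:410],None,fx=5,fy=5,interpolation=cv2.INTER_CUBIC)[:,:,::-1])
E
```

```text
eef [ 436.6 -315.3  169.1] toolyaw 0.021 shift before turn [ 0.0003 -0.0006 -0.0009] az 0.001 t 20.25
[(array([390., 233.,  63.,  54.]), 0.92), (array([294., 189.,  52.,  56.]), 0.86)]
[[341.0, 190.0], [299.0, 190.0], [300.0, 231.0], [341.0, 231.0]]
[[344.0, 200.0], [296.0, 200.0], [297.0, 246.0], [343.0, 246.0]]
```

View pics/w8c.png

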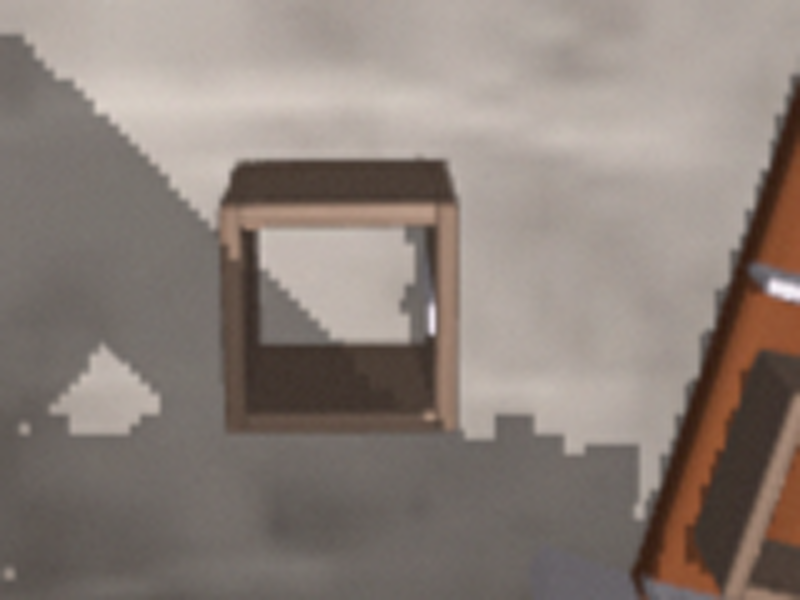

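Spacer_45's rim is at (294–342, 201–246), square to the tool and within a couple of mm of predicted. I go down and grip.

Request:
{"method": "send_rows", "body": {
  "targets": [
    [-1, 0, -0.003, 0.022, 0, 0, 0],
    [-1, 0, 0, 0.025, 0, 0, 0],
    [-1, 0, 0, 0.025, 0, 0, 0],
    [-1, 0, 0, 0.025, 0, 0, 0],
    [-1, 0, 0, 0.025, 0, 0, 0],
    [-1, 0, 0, 0.02, 0, 0, 0],
    [-1, 0, 0, 0.01, 0, 0, 0],
    [-1, 0, 0, 0.005, 0, 0, 0],
    [-0.1, 0, 0, 0, 0, 0, 0],
    [0.0, 0, 0, 0, 0, 0, 0]
  ],
  "squeeze": 40
}}

```text
time_s: 21.6
eef_pos: [433.6, -315.5, 12.9]
ee_rot: [0.001, 0.7, 0.714, -0.0]
force: [0.1, -0.3, -0.0]
grip_width: 0.605
grip_force: 0.0
```

Request:
{"method": "send_rows", "body": {
  "targets": [
    [0.0, 0, 0, 0, 0, 0, 0],
    [0.0, 0, 0, 0, 0, 0, 0],
    [0.1, 0, 0, 0, 0, 0, 0],
    [0.2, 0, 0, 0, 0, 0, 0],
    [0.4, 0, 0, 0, 0, 0, 0],
    [0.6, 0, 0, 0, 0, 0, 0],
    [0.6, 0, 0, 0, 0, 0, 0],
    [0.6, 0, 0, -0.01, 0, 0, 0],
    [0.6, 0, 0, -0.02, 0, 0, 0],
    [0.6, 0, 0, -0.03, 0, 0, 0]
  ]
}}

```text
time_s: 22.85
eef_pos: [432.9, -314.8, 72.6]
ee_rot: [-0.001, 0.7, 0.714, 0.0]
force: [1.3, -0.4, -2.1]
grip_width: 0.452
grip_force: 41.1
```

```bash
python3 - <<'E'
from rig import ctrl
from h import *
s=ctrl.sense();delta(s,(541.4,-287.4,110),-.24);plan(s,(541.4,-287.4),-.24)
E
```

```text
eef [ 432.9 -314.8   72.6] toolyaw 0.02 shift before turn [ 0.0252  0.109  -0.0375] az 0.26 t 22.85
after turn shift mm 52.4 98.9
```

Request:
{"method": "send_rows", "body": {
  "targets": [
    [0.6, 0, 0, -0.02, 0, 0, 0.13],
    [0.6, 0, 0, -0.02, 0, 0, 0.13],
    [0.6, 0.0131, 0.0247, 0, 0, 0, 0],
    [0.6, 0.0131, 0.0247, 0, 0, 0, 0],
    [0.6, 0.0131, 0.0247, 0, 0, 0, 0],
    [0.6, 0.0131, 0.0247, 0, 0, 0, 0],
    [0.6, 0, 0, 0.015, 0, 0, 0],
    [0.6, 0, 0, 0.025, 0, 0, 0],
    [0.6, 0, 0, 0.015, 0, 0, 0],
    [0.6, 0, 0, 0, 0, 0, 0]
  ]
}}

```text
time_s: 24.1
eef_pos: [540.8, -287.6, 56.2]
ee_rot: [-0.001, 0.787, 0.617, -0.0]
force: [0.0, 0.4, -1.6]
grip_width: 0.454
grip_force: 41.2
```

```bash
python3 - <<'E'
from rig import ctrl
from h import *
s=ctrl.sense();delta(s,(541.4,-287.4,28),-.24)
E
```

```text
eef [ 540.8 -287.6   56.2] toolyaw -0.24 shift before turn [0.0003 0.0006 0.0282] az 0.0 t 24.1
```

Request:
{"method": "send_rows", "body": {
  "targets": [
    [0.6, 0.0003, 0.0006, 0.014, 0, 0, 0],
    [0.6, 0, 0, 0.01, 0, 0, 0],
    [0.6, 0, 0, 0.004, 0, 0, 0],
    [0.6, 0, 0, 0.0005, 0, 0, 0],
    [0.2, 0, 0, 0, 0, 0, 0],
    [-0.5, 0, 0, 0, 0, 0, 0],
    [-1, 0, 0, 0, 0, 0, 0],
    [-1, 0, 0, 0, 0, 0, 0],
    [-1, 0, 0, -0.02, 0, 0, 0],
    [-1, 0, 0, -0.04, 0, 0, 0]
  ]
}}

```text
time_s: 25.35
eef_pos: [541.7, -287.1, 88.2]
ee_rot: [-0.002, 0.787, 0.618, -0.0]
force: [-0.5, 0.6, 0.9]
grip_width: 1.001
grip_force: 0.0
```

```bash
python3 - <<'E'
from rig import ctrl
from h import *
s=ctrl.sense();delta(s,(438,-209,180),-.49);plan(s,(438,-209),-.49)
E
```

```text
eef [ 541.7 -287.1   88.2] toolyaw -0.24 shift before turn [ 0.0514 -0.1195 -0.0913] az 0.25 t 25.35
after turn shift mm 20.1 -128.2
```

Next, above spacer_60.

Request:
{"method": "send_rows", "body": {
  "targets": [
    [-1, 0, 0, -0.045, 0, 0, 0],
    [-1, 0, 0, -0.045, 0, 0, 0.125],
    [-1, 0, 0, 0, 0, 0, 0.125],
    [-1, 0.004, -0.0256, 0, 0, 0, 0],
    [-1, 0.004, -0.0256, 0, 0, 0, 0],
    [-1, 0.004, -0.0256, 0, 0, 0, 0],
    [-1, 0.004, -0.0256, 0, 0, 0, 0],
    [-1, 0.004, -0.0256, 0, 0, 0, 0],
    [-1, 0, 0, 0, 0, 0, 0],
    [-1, 0, 0, 0, 0, 0, 0]
  ]
}}

```text
time_s: 26.6
eef_pos: [439.3, -210.3, 179.1]
ee_rot: [0.0, 0.857, 0.515, 0.0]
force: [-1.4, 0.1, 0.4]
grip_width: 1.0
grip_force: 0.0
```

```bash
python3 - <<'E'
from rig import ctrl
from h import *
import cv2
s=ctrl.sense();delta(s,(438,-209,170),-.49)
p=look("wrist","w9")
print([(np.round(b["extent"]),round(b["score"],2)) for b in ctrl.boxes_of("spacer_30",p)])
for h in(0,60): print(proj(p,corners(438,-209,-.49,h)).round().tolist())
# rim corners in the crop: dark tube vs bright table
c=p["img"][170:275,270:370];cv2.imwrite("pics/w9c.png",cv2.resize(c,None,fx=5,fy=5,interpolation=cv2.INTER_CUBIC)[:,:,::-1])
E
```

```text
eef [ 439.3 -210.3  179.1] toolyaw -0.49 shift before turn [ 0.0005 -0.0018  0.0091] az 0.0 t 26.6
[(array([430., 209.,  71.,  66.]), 0.91), (array([293., 186.,  54.,  60.]), 0.63), (array([439., 275.,  58.,  50.]), 0.61)]
[[339.0, 189.0], [298.0, 189.0], [298.0, 229.0], [338.0, 229.0]]
[[343.0, 201.0], [293.0, 201.0], [294.0, 248.0], [342.0, 248.0]]
```

View pics/w9c.png

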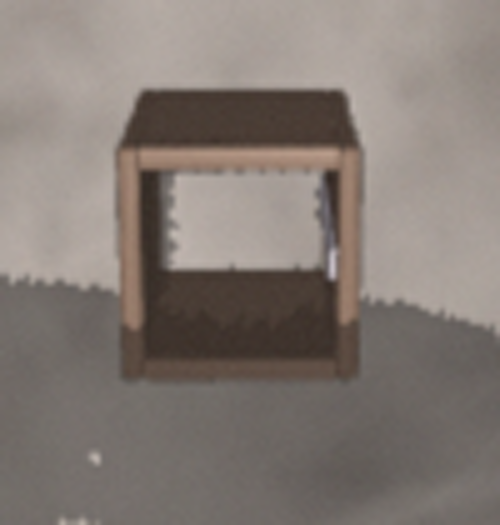

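Spacer_60's rim is at (294–342, 200–246), square to the tool and about 1.5 mm off, so I correct, go down and grip.

Request:
{"method": "send_rows", "body": {
  "targets": [
    [-1, 0.0016, -0.002, 0.022, 0, 0, 0],
    [-1, 0, 0, 0.025, 0, 0, 0],
    [-1, 0, 0, 0.025, 0, 0, 0],
    [-1, 0, 0, 0.025, 0, 0, 0],
    [-1, 0, 0, 0.025, 0, 0, 0],
    [-1, 0, 0, 0.018, 0, 0, 0],
    [-1, 0, 0, 0.01, 0, 0, 0],
    [-1, 0, 0, 0.004, 0, 0, 0],
    [-0.1, 0, 0, 0, 0, 0, 0],
    [0.0, 0, 0, 0, 0, 0, 0]
  ],
  "squeeze": 40
}}

```text
time_s: 27.95
eef_pos: [438.2, -207.7, 25.3]
ee_rot: [0.001, 0.857, 0.515, 0.0]
force: [-0.3, 0.2, -0.4]
grip_width: 0.605
grip_force: 0.0
```

Request:
{"method": "send_rows", "body": {
  "targets": [
    [0.0, 0, 0, 0, 0, 0, 0],
    [0.0, 0, 0, 0, 0, 0, 0],
    [0.1, 0, 0, 0, 0, 0, 0],
    [0.2, 0, 0, 0, 0, 0, 0],
    [0.4, 0, 0, 0, 0, 0, 0],
    [0.6, 0, 0, 0, 0, 0, 0],
    [0.6, 0, 0, 0, 0, 0, 0],
    [0.6, 0, 0, -0.01, 0, 0, 0],
    [0.6, 0, 0, -0.02, 0, 0, 0],
    [0.6, 0, 0, -0.03, 0, 0, 0]
  ]
}}

```text
time_s: 29.2
eef_pos: [437.3, -207.0, 85.2]
ee_rot: [-0.001, 0.857, 0.515, -0.0]
force: [0.3, 0.3, -3.2]
grip_width: 0.453
grip_force: 41.3
```

```bash
python3 - <<'E'
from rig import ctrl
from h import *
s=ctrl.sense();delta(s,(557,-224.2,110),-.24);plan(s,(557,-224.2),-.24)
E
```

```text
eef [ 437.3 -207.    85.2] toolyaw -0.49 shift before turn [ 0.0411  0.1137 -0.025 ] az -0.25 t 29.2
after turn shift mm 11.8 120.3
```

Request:
{"method": "send_rows", "body": {
  "targets": [
    [0.6, 0, 0, -0.015, 0, 0, -0.125],
    [0.6, 0, 0, -0.015, 0, 0, -0.125],
    [0.6, 0.0024, 0.0241, 0, 0, 0, 0],
    [0.6, 0.0024, 0.0241, 0, 0, 0, 0],
    [0.6, 0.0024, 0.0241, 0, 0, 0, 0],
    [0.6, 0.0024, 0.0241, 0, 0, 0, 0],
    [0.6, 0.0024, 0.0241, 0, 0, 0, 0],
    [0.6, 0, 0, 0.02, 0, 0, 0],
    [0.6, 0, 0, 0.025, 0, 0, 0],
    [0.6, 0, 0, 0, 0, 0, 0]
  ]
}}

```text
time_s: 30.45
eef_pos: [556.6, -223.7, 68.3]
ee_rot: [-0.002, 0.787, 0.618, -0.001]
force: [0.4, 0.3, -2.7]
grip_width: 0.452
grip_force: 41.6
```

```bash
python3 - <<'E'
from rig import ctrl
from h import *
s=ctrl.sense();delta(s,(557,-224.2,40.5),-.24)
E
```

```text
eef [ 556.6 -223.7   68.3] toolyaw -0.24 shift before turn [-0.0005  0.0006  0.0278] az 0.0 t 30.45
```

Request:
{"method": "send_rows", "body": {
  "targets": [
    [0.6, -0.0005, 0.0005, 0.014, 0, 0, 0],
    [0.6, 0, 0, 0.01, 0, 0, 0],
    [0.6, 0, 0, 0.0035, 0, 0, 0],
    [0.6, 0, 0, 0.0005, 0, 0, 0],
    [0.2, 0, 0, 0, 0, 0, 0],
    [-0.5, 0, 0, 0, 0, 0, 0],
    [-1, 0, 0, 0, 0, 0, 0],
    [-1, 0, 0, 0, 0, 0, 0],
    [-1, 0, 0, -0.02, 0, 0, 0],
    [-1, 0, 0, -0.04, 0, 0, 0]
  ]
}}

```text
time_s: 31.7
eef_pos: [557.4, -224.5, 101.3]
ee_rot: [-0.001, 0.787, 0.618, -0.001]
force: [-0.7, 0.8, -0.5]
grip_width: 0.996
grip_force: 0.0
```

```bash
python3 - <<'E'
from rig import ctrl
from h import *
s=ctrl.sense();delta(s,(550,265,250),-.24);print(s["joints"])
p=look("wrist","w10")
print([(np.round(b["extent"]),round(b["score"],2)) for b in ctrl.boxes_of("spacer_30",p)])
for b,h in((32.5,60),(-32.5,45),(-97.5,30)):
    x,y=549.1+.238*b,-255.9+.971*b
    c=proj(p,np.vstack([corners(x,y,-.24,15),corners(x,y,-.24,15+h)]));print(h,c.min(0).round(),(c.max(0)-c.min(0)).round())
E
```

```text
eef [ 557.4 -224.5  101.3] toolyaw -0.24 shift before turn [ 0.474  -0.1238 -0.1478] az 0.0 t 31.7
[-5.77736726e-01  5.76363149e-01  1.39294263e+00 -3.42669448e-07
  1.17544579e+00 -3.38159135e-01]
[(array([286., 210.,  74.,  90.]), 0.88), (array([295., 298.,  63.,  78.]), 0.58), (array([294., 374.,  54.,  50.]), 0.56)]
60 [284. 210.] [71. 88.]
45 [289. 292.] [61. 81.]
30 [293. 363.] [53. 67.]
```

All three stand where predicted. I rise and go across to spacer_75.

Request:
{"method": "send_rows", "body": {
  "targets": [
    [-1, 0, 0, -0.04, 0, 0, 0],
    [-1, 0, 0, -0.05, 0, 0, 0],
    [-1, 0, 0, -0.05, 0, 0, 0],
    [-1, 0.0423, -0.011, 0, 0, 0, 0],
    [-1, 0.0423, -0.011, 0, 0, 0, 0],
    [-1, 0.0423, -0.011, 0, 0, 0, 0],
    [-1, 0.0423, -0.011, 0, 0, 0, 0],
    [-1, 0.0423, -0.011, 0, 0, 0, 0],
    [-1, 0.0423, -0.011, 0, 0, 0, 0],
    [-1, 0.0423, -0.011, 0, 0, 0, 0]
  ]
}}

```text
time_s: 33.05
eef_pos: [553.3, 82.4, 241.5]
ee_rot: [-0.0, 0.787, 0.618, -0.0]
force: [0.2, -0.2, -0.3]
grip_width: 0.999
grip_force: 0.0
```

Request:
{"method": "send_rows", "body": {
  "targets": [
    [-1, 0.0423, -0.011, 0, 0, 0, 0],
    [-1, 0.0423, -0.011, 0, 0, 0, 0],
    [-1, 0.0423, -0.011, 0, 0, 0, 0],
    [-1, 0.0423, -0.011, 0, 0, 0, 0],
    [-1, 0, 0, 0, 0, 0, 0],
    [-1, 0, 0, 0, 0, 0, 0],
    [-1, 0, 0, 0, 0, 0, 0],
    [-1, 0, 0, 0, 0, 0, 0],
    [-1, 0, 0, 0, 0, 0, 0],
    [-1, 0, 0, 0, 0, 0, 0]
  ]
}}

```text
time_s: 34.3
eef_pos: [551.0, 255.6, 241.8]
ee_rot: [0.0, 0.787, 0.617, 0.0]
force: [-0.3, 0.2, 0.1]
grip_width: 1.002
grip_force: 0.0
```

```bash
python3 - <<'E'
from rig import ctrl
from h import *
import cv2
s=ctrl.sense();delta(s,(555,311,200),-.24);print(s["joints"].round(2))
p=look("wrist","w11")
B=ctrl.boxes_of("spacer_75",p);print([(np.round(b["extent"]),round(b["score"],2)) for b in B],[(b["point"],ray(p,b["point"],0).round(1)) for b in ctrl.landmark_of("spacer_75",p)])
x,y,w,h=[int(v) for v in B[0]["extent"]]
g=cv2.cvtColor(p["img"],cv2.COLOR_RGB2GRAY)
G=g[max(0,y-12):y+h+12,max(0,x-12):x+w+12];print(G.shape)
G=cv2.resize(G,None,fx=.7,fy=.5,interpolation=cv2.INTER_AREA)
for r in G: print("".join(" .:-=+*#%@"[9-min(9,v//20)] for v in r))
E
```

```text
eef [551.  255.6 241.8] toolyaw -0.24 shift before turn [ 0.0548 -0.0092  0.0418] az 0.0 t 34.3
[0.24 0.48 1.17 0.   1.49 0.48]
[(array([284., 120.,  60.,  60.]), 0.78)] [([315.3, 145.4], array([559.2, 313.4,   0. ]))]
(84, 83)
==========================================================
==========================================================
==========================================================
==========================================================
==========================================================
==============================++==========================
=============================+==++========================
==============================+==++=======================
============================-=**+==+======================
==========================-=+##**+==+=====================
+++===================+====*##****+==+====================
+++======================+##*******+==+==============++===
++++====================*##*********+==++=================
++++==================+##************+==++================
+++++================*#**************++==++===
[... 905 characters left out ...]
+++++++++===**+=+*#########+===+****===============
====----=+++++++====+*+==*######*===+****++===============
........-++++++++====**+==*####+===+****+=================
........-+++++++++====+**+=+#*+==+****+===================
........-=++++++++=====+**+=++=+****======================
........:=+++++++++=====+**+++****+=======================
........:=+++++++++=======******++========================
........:=++++++++++=======+***+==========================
........:=+++++++++++=======++============================
.........=++++++++++++====================================
.........=++++++++++++====================================
.........=+++++++++++++===================================
```

Spacer_75 is found at about (557,312), turned about 0.5 rad. I turn to match and go above it.

Request:
{"method": "send_rows", "body": {
  "targets": [
    [-1, 0, 0, 0.008, 0, 0, -0.15],
    [-1, 0, 0, 0.008, 0, 0, -0.15],
    [-1, 0, 0, 0.008, 0, 0, -0.15],
    [-1, 0, 0, 0.008, 0, 0, -0.15],
    [-1, 0, 0, 0.008, 0, 0, -0.15],
    [-1, 0.024, 0.016, 0, 0, 0, 0],
    [-1, 0.024, 0.016, 0, 0, 0, 0],
    [-1, 0, 0, 0, 0, 0, 0],
    [-1, 0, 0, 0, 0, 0, 0],
    [-1, 0, 0, 0, 0, 0, 0]
  ]
}}

```text
time_s: 35.7
eef_pos: [555.5, 312.4, 201.9]
ee_rot: [0.0, 0.506, 0.863, -0.0]
force: [0.1, -0.3, -0.3]
grip_width: 0.999
grip_force: 0.0
```

```bash
python3 - <<'E'
from rig import ctrl
from h import *
import cv2
s=ctrl.sense();delta(s,(556,312,200),.51);print(s["joints"].round(2))
p=look("wrist","w12")
B=ctrl.boxes_of("spacer_75",p);print([(np.round(b["extent"]),round(b["score"],2)) for b in B],[(b["point"],ray(p,b["point"],0).round(1)) for b in ctrl.landmark_of("spacer_75",p)])
print(proj(p,corners(556,312,.51,75)).round(),proj(p,corners(556,312,.51,0)).round())
x,y,w,h=[int(v) for v in B[0]["extent"]]
g=cv2.cvtColor(p["img"],cv2.COLOR_RGB2GRAY)
print("origin",x-8,y-8)
G=g[y-8:y+h+8,x-8:x+w+8]
G=cv2.resize(G,None,fx=1,fy=.5,interpolation=cv2.INTER_AREA)
for r in G: print("".join(" .:-=+*#%@"[9-min(9,v//15)] for v in r))
E
```

```text
eef [555.5 312.4 201.9] toolyaw 0.51 shift before turn [-0.0006  0.0002  0.0019] az -0.0 t 35.7
[ 0.33  0.57  1.13 -0.    1.44 -0.18]
[(array([302., 187.,  46.,  58.]), 0.86)] [([327.0, 207.4], array([562.3, 312.4,   0. ]))]
[[346. 200.]
 [298. 200.]
 [299. 246.]
 [345. 246.]] [[341. 186.]
 [302. 186.]
 [303. 223.]
 [340. 223.]]
origin 293 179
---------::::::::::::::::::::::::::::::::::::::::::::::::::::
---------::.:::::::::::::::::::::::::::::::::::::::::::::::::
--------:.:.:::::::::::::::::::::::::::::::::::::::::::::::::
-------:....:-------------:::::-::------:::::::::::::::::::::
------:..:::*##*#**************************+**+++++-:::::::::
------:.:==+#*##**#*#**#*###*##***###*#***#*##*###*+:::::::::
------:-=++*#**#**#*#*#***#***#*****#**#*#**#**#*##*=::::::::
-----==++++#**#*##*#*****#####*****##***#*#*##*#*##**-:::::::
-----+++++*#*##**##**#*****#******#***###**#*****###*+-::::::
----+++++*##*#*##****#*###*#*#**##*#**#**#*#***#**###*+-:::::
---=++++++++++++++++**++*************************#####*=:::::
---++++++=---:::::::::::::::::::::::::::::::::-:----+===-::::
--=++++++-
[... 839 characters left out ...]
#######*-----:::::
++++++++**+**####**##*#*********#**##**#*#########+---==::::-
++++++++*++**#########****#*#*****#*#*##*#########+---++-:::-
++++++++*++*########*#*#****#**##*****#***########+---++=::::
++++++++****#########*####*###*#####*###**########+--=++=::::
++++++++*+**########################******########*+++*+=::::
++++++++*+****************************+++*+*#####******+-::::
++++++++*+***++*++++++++++++++++++++++--=+==++++++*+***+=::::
+++++++++++++++++++++++++++++++++++++*++*++++*++++++++++=::::
++++++++++++++++++++++++++++++++++++++++++++++++++++++++=::::
+++++++++++++++++++++++++++++++++++++++++++++++++++++++=-.:::
++++++++++++++++++++++++++++++++++++++++++++++++++++++++-::::
```

Aligned: rim at (302–348, 201–245), as predicted. I go down and grip.

Request:
{"method": "send_rows", "body": {
  "targets": [
    [-1, 0, 0.001, 0.022, 0, 0, 0],
    [-1, 0, 0, 0.025, 0, 0, 0],
    [-1, 0, 0, 0.025, 0, 0, 0],
    [-1, 0, 0, 0.025, 0, 0, 0],
    [-1, 0, 0, 0.025, 0, 0, 0],
    [-1, 0, 0, 0.022, 0, 0, 0],
    [-1, 0, 0, 0.012, 0, 0, 0],
    [-1, 0, 0, 0.006, 0, 0, 0],
    [-0.1, 0, 0, 0, 0, 0, 0],
    [0.0, 0, 0, 0, 0, 0, 0]
  ],
  "squeeze": 40
}}

```text
time_s: 37.1
eef_pos: [556.6, 313.9, 40.6]
ee_rot: [0.0, 0.506, 0.863, 0.001]
force: [-0.2, 0.7, 0.2]
grip_width: 0.602
grip_force: 0.0
```

Request:
{"method": "send_rows", "body": {
  "targets": [
    [0.0, 0, 0, 0, 0, 0, 0],
    [0.0, 0, 0, 0, 0, 0, 0],
    [0.1, 0, 0, 0, 0, 0, 0],
    [0.2, 0, 0, 0, 0, 0, 0],
    [0.4, 0, 0, 0, 0, 0, 0],
    [0.6, 0, 0, 0, 0, 0, 0],
    [0.6, 0, 0, 0, 0, 0, 0],
    [0.6, 0, 0, -0.01, 0, 0, 0],
    [0.6, 0, 0, -0.025, 0, 0, 0],
    [0.6, 0, 0, -0.04, 0, 0, 0]
  ]
}}

```text
time_s: 38.35
eef_pos: [555.1, 313.3, 114.1]
ee_rot: [-0.001, 0.506, 0.863, -0.002]
force: [1.3, 0.0, -3.3]
grip_width: 0.453
grip_force: 41.1
```

```bash
python3 - <<'E'
from rig import ctrl
from h import *
s=ctrl.sense();delta(s,(572.3,-161.2,170),-.24);plan(s,(572.3,-161.2),-.24)
E
```

```text
eef [555.1 313.3 114.1] toolyaw 0.51 shift before turn [-0.4224 -0.2171 -0.0553] az 0.75 t 38.35
after turn shift mm -456.9 129.5
```

Request:
{"method": "send_rows", "body": {
  "targets": [
    [0.6, 0, 0, -0.012, 0, 0, 0.15],
    [0.6, 0, 0, -0.012, 0, 0, 0.15],
    [0.6, 0, 0, -0.012, 0, 0, 0.15],
    [0.6, 0, 0, -0.012, 0, 0, 0.15],
    [0.6, 0, 0, -0.012, 0, 0, 0.15],
    [0.6, -0.038, 0.0108, 0, 0, 0, 0],
    [0.6, -0.038, 0.0108, 0, 0, 0, 0],
    [0.6, -0.038, 0.0108, 0, 0, 0, 0],
    [0.6, -0.038, 0.0108, 0, 0, 0, 0],
    [0.6, -0.038, 0.0108, 0, 0, 0, 0]
  ]
}}

```text
time_s: 39.6
eef_pos: [563.1, 115.1, 174.5]
ee_rot: [-0.0, 0.786, 0.618, -0.001]
force: [0.2, -0.4, -4.1]
grip_width: 0.453
grip_force: 40.7
```

Request:
{"method": "send_rows", "body": {
  "targets": [
    [0.6, -0.038, 0.0108, 0, 0, 0, 0],
    [0.6, -0.038, 0.0108, 0, 0, 0, 0],
    [0.6, -0.038, 0.0108, 0, 0, 0, 0],
    [0.6, -0.038, 0.0108, 0, 0, 0, 0],
    [0.6, -0.038, 0.0108, 0, 0, 0, 0],
    [0.6, -0.038, 0.0108, 0, 0, 0, 0],
    [0.6, -0.038, 0.0108, 0, 0, 0, 0],
    [0.6, 0, 0, 0, 0, 0, 0],
    [0.6, 0, 0, 0, 0, 0, 0],
    [0.6, 0, 0, 0, 0, 0, 0]
  ]
}}

```text
time_s: 40.85
eef_pos: [573.9, -158.9, 174.8]
ee_rot: [-0.0, 0.786, 0.618, -0.0]
force: [-0.7, 0.5, -4.5]
grip_width: 0.458
grip_force: 40.7
```

```bash
python3 - <<'E'
from rig import ctrl
from h import *
s=ctrl.sense();delta(s,(572.3,-161.2,56),-.24);print(s["grip_width"],s["grip_force"])
E
```

```text
eef [ 573.9 -158.9  174.8] toolyaw -0.238 shift before turn [-0.0026 -0.001   0.1188] az 0.002 t 40.85
0.4580483762214142 40.67005813121796
```

Request:
{"method": "send_rows", "body": {
  "targets": [
    [0.6, -0.0026, -0.001, 0.015, 0, 0, 0.002],
    [0.6, 0, 0, 0.025, 0, 0, 0],
    [0.6, 0, 0, 0.025, 0, 0, 0],
    [0.6, 0, 0, 0.02, 0, 0, 0],
    [0.6, 0, 0, 0.01, 0, 0, 0],
    [0.6, 0, 0, 0, 0, 0, 0],
    [0.6, 0, 0, 0, 0, 0, 0],
    [0.6, 0, 0, 0, 0, 0, 0],
    [0.6, 0, 0, 0, 0, 0, 0],
    [0.6, 0, 0, 0, 0, 0, 0]
  ]
}}

```text
time_s: 42.1
eef_pos: [572.5, -162.3, 80.0]
ee_rot: [0.0, 0.787, 0.617, 0.0]
force: [0.4, 0.7, -4.2]
grip_width: 0.453
grip_force: 40.7
```

```bash
python3 - <<'E'
from rig import ctrl
from h import *
s=ctrl.sense();delta(s,(572.3,-161.2,56),-.24);print(s["grip_width"],s["grip_force"])
E
```

```text
eef [ 572.5 -162.3   80. ] toolyaw -0.241 shift before turn [ 0.001  -0.0004  0.024 ] az -0.001 t 42.1
0.45338397140743364 40.727630853652954
```

Request:
{"method": "send_rows", "body": {
  "targets": [
    [0.6, 0.001, -0.0003, 0.01, 0, 0, 0],
    [0.6, 0, 0, 0.01, 0, 0, 0],
    [0.6, 0, 0, 0.0035, 0, 0, 0],
    [0.6, 0, 0, 0.0005, 0, 0, 0],
    [0.2, 0, 0, 0, 0, 0, 0],
    [-0.5, 0, 0, 0, 0, 0, 0],
    [-1, 0, 0, 0, 0, 0, 0],
    [-1, 0, 0, 0, 0, 0, 0],
    [-1, 0, 0, -0.02, 0, 0, 0],
    [-1, 0, 0, -0.04, 0, 0, 0]
  ]
}}

```text
time_s: 43.35
eef_pos: [571.6, -160.9, 115.3]
ee_rot: [-0.001, 0.787, 0.617, -0.001]
force: [0.9, -0.1, 0.1]
grip_width: 0.999
grip_force: 0.0
```

Request:
{"method": "send_rows", "body": {
  "targets": [
    [-1, 0, 0, -0.03, 0, 0, 0],
    [-1, 0, 0, -0.03, 0, 0, 0],
    [-1, 0, 0, -0.03, 0, 0, 0],
    [-1, -0.03, -0.01, 0, 0, 0, 0],
    [-1, -0.03, -0.01, 0, 0, 0, 0],
    [-1, -0.03, -0.01, 0, 0, 0, 0],
    [-1, 0, 0, 0, 0, 0, 0],
    [-1, 0, 0, 0, 0, 0, 0],
    [-1, 0, 0, 0, 0, 0, 0],
    [-1, 0, 0, 0, 0, 0, 0]
  ]
}}

```text
time_s: 44.6
eef_pos: [522.0, -240.8, 205.8]
ee_rot: [-0.0, 0.787, 0.617, 0.0]
force: [0.6, -0.3, 0.1]
grip_width: 0.998
grip_force: 0.0
```

```bash
python3 - <<'E'
from rig import ctrl
from h import *
s=ctrl.sense();print(s["eef_pos"],s["time_s"])
p=look("wrist","w13")
print([(np.round(b["extent"]),round(b["score"],2)) for b in ctrl.boxes_of("spacer_30",p)])
for b,h in((97.5,75),(32.5,60),(-32.5,45),(-97.5,30)):
    x,y=549.1+.238*b,-255.9+.971*b
    c=proj(p,np.vstack([corners(x,y,-.24,15),corners(x,y,-.24,15+h)]));print(h,c.min(0).round(),(c.max(0)-c.min(0)).round())
E
```

```text
[ 522.01467316 -240.84275106  205.78793316] 44.6
[(array([333.,  81.,  59.,  65.]), 0.8), (array([336., 161.,  53.,  56.]), 0.79), (array([334., 226.,  48.,  53.]), 0.74)]
75 [331.  80.] [58. 57.]
60 [330. 162.] [51. 54.]
45 [330. 226.] [45. 53.]
30 [329. 284.] [40. 47.]
```

```bash
python3 -c "
from rig import ctrl
print(ctrl.finish_job())"
```

```text
the job is handed in; nothing more can be done
None
```

All four spacers stand in the rack in order of height, 30, 45, 60 and 75 mm from the tall end plate to the low end, and I handed the job in at about 45 s; camera checks after release put each within about 3 mm of its bay centre, and no verdict came back.

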